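# Draw the copper tray out of its rack with the pull hook

## Task

Pick up the pull hook with the wooden grip, drop its tip into the wire pull loop of the tray that holds the copper tubes, and drag that tray straight out until about half of its length stands out in front of the rack. Then set the hook down upright, on its flat underside, on the worktop and let go. Move the tray with the hook only, never with the gripper, and leave the tray of foam offcuts where it is.

Things in the scene. Friction and masses are not known exactly. Their poses are not given: they have to be found in the camera images.
- hook: Loose pull hook, 0.16 kg, on the thin mat. Grip: wooden block 90 (x) x 28 (y) x 40 (z) mm with a flat underside on which it stands; grasp it from above across the 28 mm. Origin: centre of the underside; x forward to the hook, z up. An 8 mm steel rod leaves the block's front, rises to 70 mm (x = 88 to 130 mm) and bends straight down at x = 130 mm, y = 0.
- hook_tip (a point): Lowest point of the hook's downward tip (round, 8 mm thick), at [130, 0, 5] mm in the frame of hook, same axes. With the block standing on the worktop the tip is 5 mm above it, deep enough to be engaged in a tray's loop.
- tray_copper: Tray holding two bare copper tubes (10 x 130 mm): loose open steel tray 150 (x) x 72 (y) x 45 (z) mm, 0.25 to 0.6 kg with contents, in either bay of the rack, sliding on the worktop. Origin: foot of its front wall, mid-width; x points into the rack (back wall at x = 150 mm), z up. The pull loop stands out in front (-x).
- tray_copper_eye (a point): Centre of the opening of the copper tray's pull loop, at [-18, 0, 30] mm in the tray's frame, same axes. The loop is a rigid level U of 6 mm wire on the front wall (wire 27 to 33 mm above the worktop); opening 30 mm (y) by 30 mm (x = -3 to -33 mm), corners rounded; the front bar's centre line is at x = -36 mm.
- tray_foam: The other tray, same size, axes and loop, holding two short foam offcuts (about 80 x 28 mm). To be left where it is.
- rack: Fixed grey steel rack, 160 mm deep (x), 176 wide (y), walls 66 high, roof (70, tape roll on it to 95) over x > 89 only. Origin: middle of its open front, at worktop level; x to the back: trays slide out along -x. Two 82 mm bays without floor, centred y = +43 and -43. Tray origin's x here: +5 to -7 mm at the start, -75 half way out. A mat 2.6 mm thick lies on the worktop before it.

How it is judged:
On the way, in this order (a step that is already met when the one before it is completed fails the run):
1. the hook's tip hangs inside the copper tray's pull loop while the tray is still home (x of hook_tip in the frame of tray_copper_eye between -0.015 and 0.015 m and y of hook_tip in the frame of tray_copper_eye between -0.015 and 0.015 m and z of hook_tip in the frame of tray_copper_eye below -0.004 m and x of tray_copper in the frame of rack above -0.04 m), for 0.05 s.
2. the copper tray has been drawn out at least 45 mm past the rack's front with the hook's tip still in its loop (x of tray_copper in the frame of rack below -0.045 m and x of hook_tip in the frame of tray_copper_eye between -0.015 and 0.015 m and y of hook_tip in the frame of tray_copper_eye between -0.015 and 0.015 m and z of hook_tip in the frame of tray_copper_eye below 0 m), for 0.05 s.
At the end, for the whole second after the job is handed in: The copper tray stands flat on the worktop, at rest, with 45 to 105 mm of its 150 mm length in front of the rack; the hook stands at rest on its flat underside on the worktop (within 10 degrees of upright), its tip in the loop or elsewhere; the foam tray is within 20 mm of where it was (x of tray_copper in the frame of rack between -0.105 and -0.045 m and angle between tray_copper's own z axis and vertical below 0.1 rad and height (world z) of tray_copper below 0.01 m and linear speed of each of tray_copper, hook below 0.02 m/s and angle between hook's own z axis and vertical below 0.18 rad and height (world z) of hook below 0.012 m); the robot touches nothing.
It fails at once if the robot touches the copper tray with the gripper or arm (contact force between any of the fingers, the arm and tray_copper above 1 N).
It fails at once if the foam tray is moved more than 20 mm (distance of tray_foam from where it was at the start of the episode above 0.02 m).
It also fails if it takes over 38 s, if anything falls off the work surface, if the arm or the gripper's body presses on something with over 40 N, if the wrist force passes 120 N, or if a joint passes its speed limit or range.

## Robot

A 6-joint arm with a two-finger parallel gripper is mounted at the origin on a cart in front of the work surface, level with it; the furniture and walls round the work are solid. World frame = base frame: x ahead of the robot, y to its left, z up, the work surface at z = 0. Lengths are in m, angles in rad, forces in N, time in s.
With the tool pointing down it reaches from about 0.35 to 0.975 m from the base axis. Payload 4.9 kg.
Tool frame: the origin (TCP) lies between the finger pads; the fingertips stand 22 mm ahead of it and the grasp point (between the pads) lies 3 mm ahead of it (r.tip_extent is the z of the fingertips in the tool frame, in m); z points along the fingers, y is the line along which they close (so a half turn about z gives the same grasp; the last joint's range is limited). The gripper opens to 85 mm and grips with 20 to 120 N. Pads are 22 mm wide; open, the fingers measure 114 mm over their backs; the gripper's body (76 mm by 85 mm) begins 54 mm behind the grasp point. The pads swing forward as they close: fully open they stand 13 mm farther back than shut.
Start: joints at [-1.234, 0.053, 1.613, -0, 1.476, -0.119], TCP at [0.275, -0.561, 0.232] pointing down, gripper open.
Joint ranges: [-3.01, 3.01], [-1.01, 2.22], [0.06, 2.58], [-1.02, 4.17], [0.09, 2.62], [-3.14, 3.14]. Speed limits (rad/s): [2.57, 2.57, 3.14, 3.14, 3.14, 3.14].

## Interface

Orientations are given as a unit quaternion [w, x, y, z].
In Python, from rig import get_obs, snapshot, r gives the robot as it stands. The module is installed in compiled form; this text tells all that it offers.
- The arm moves only by the tool play_rows, never from a script. Its argument "increments" is one flat list of numbers, 7 for each row, row after row: the shift along the world's x, y, z in mm, then the turn, a rotation vector about the world's x, y, z in rad, then the gripper's target within -1 to 1 (fully open at 1, half-way at 0, shut at -1). A call has exactly 8 rows; each row is the pose to reach, as a shift and turn from the pose commanded when the call began; what a row does not reach only later rows make up. A row lasts 1/10 s, in which the tool goes at most 50 mm and 8.59 degrees, less where a joint would pass 70% of its speed; a pose out of reach is approached as far as the arm can. A call with a gripper value outside its range is refused whole. The fingers move at their own pace and stop on an object; "force" is the grip in N (left out, the last holds). Time passes only in rows, so rows that repeat a pose let the fingers close, or fill a call up. It gives the time, the measured TCP pose, the force, the opening and the grip force at its end, in the units of the state.
- get_obs(): the state, without advancing time (a new reading comes with each control period).
- snapshot(name): name is "side" or "top"; returns a dict with "image" (384x512x3 uint8, red, green, blue), "intrinsics" (3x3 intrinsics, pixels), "R" (3x3) and "t" (3): a world point X has camera coordinates R X + t. Camera axes: x right, y down, z forward; pixel columns grow to the right and rows downward; lengths in m; the calibration is good to about 2 mm. A picture is of the moment at which its call begins. There is no depth.
- r.sign_off(): hands the job in; it is judged then, once.
The state is a dict: "time": time; "joint_pos": joint angles; "qvel": joint speeds; "effort": joint torques, N m; "ee_pos": TCP position; "ee_rot": TCP orientation; "ft_force": force on the tool from outside, world axes, zero at the start; "wrist_torque": the same for the moment, N m; "width": opening from 0.0 (shut) to 1.0 (fully open); "grasp_force": force on a finger pad.
Only numpy, scipy, OpenCV 4.12 (cv2) and the standard library are available. Lean on these libraries where they do the work, as an engineer would, in place of code of your own. Each camera call takes 0.05 s, during which the arm holds its last target. There are 200 camera calls.

## Working session

There is one attempt and no reset: what is moved stays moved. The work goes in short steps, Python scripts to look and compute and a tool call to move; the robot and the scene stay as the last step left them, time stands still between calls to the robot, and variables do not carry over. Pictures are saved under pics/ and viewed, at most 10 in all, crops included, and the job is handed in when it is done.

Besides the shell and the picture viewer there is one more tool, called after "Request:" as name(argument=value, ...) on one line, values as JSON. play_rows: Moves the arm, as the interface text tells. Its arguments: {"type":"object","properties":{"increments":{"type":"array","items":{"type":"number"}},"force":{"type":"number"}},"required":["increments"]}

```bash
mkdir -p pics; python3 - <<'E'
from rig import get_obs,snapshot,r
import cv2,numpy as np
o=get_obs();print(o['time'],o['ee_pos'],o['ee_rot'],o['width'],r.tip_extent)
for n in('top','side'):
    s=snapshot(n);cv2.imwrite(f'pics/{n}0.png',s['image'][:,:,::-1]);np.savez(f'{n}.npz',**s)
    print(n,s['intrinsics'].tolist(),s['R'].round(3).tolist(),s['t'], -s['R'].T@s['t'])
E
```

```text
0.0 [ 0.2748819  -0.5606053   0.23084965] [-1.03254452e-03  9.74145443e-01  2.25919398e-01 -1.20394545e-04] 0.9988685197647307 0.022
top [[357.6743339956697, 0.0, 257.67204353866043], [0.0, 357.6743339956697, 194.23242177472028], [0.0, 0.0, 1.0]] [[-0.013, -1.0, -0.019], [-0.981, 0.016, -0.194], [0.194, 0.016, -0.981]] [0.19887125 0.5768448  0.76912589] [0.41910294 0.17742894 0.8699    ]
side [[424.3169397965488, 0.0, 256.9244807229774], [0.0, 424.3169397965488, 186.64033257510042], [0.0, 0.0, 1.0]] [[-0.949, -0.315, 0.003], [-0.208, 0.617, -0.759], [0.237, -0.721, -0.651]] [0.59526716 0.04927333 0.86455297] [0.37019729 0.78070506 0.59806042]
```

View pics/top0.png

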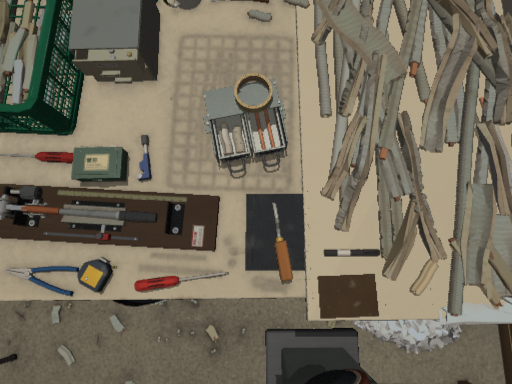

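View pics/side0.png

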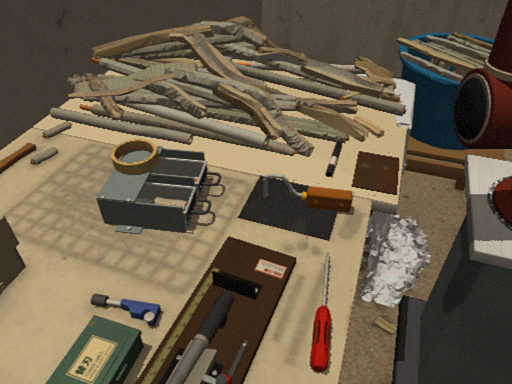

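The top picture shows the hook at about (282,245), with its tip near (275,205). The copper tray is in the right bay, with its loop near (271,160); the foam tray's loop is near (237,169). I'll enlarge both views.

```bash
python3 - <<'E'
import cv2
a=cv2.imread('pics/top0.png');cv2.imwrite('pics/topc.png',cv2.resize(a[75:295,195:315],None,fx=2.7*1,fy=2.7,interpolation=cv2.INTER_CUBIC) if 0 else cv2.hconcat([cv2.resize(a[75:185,195:295],(500,550),interpolation=3),cv2.resize(a[195:295,265:300],(192,550),interpolation=3)]))
b=cv2.imread('pics/side0.png');cv2.imwrite('pics/sidec.png',cv2.resize(b[135:240,95:360],(795,315),interpolation=3))
E
```

```text
(no output)
```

View pics/topc.png

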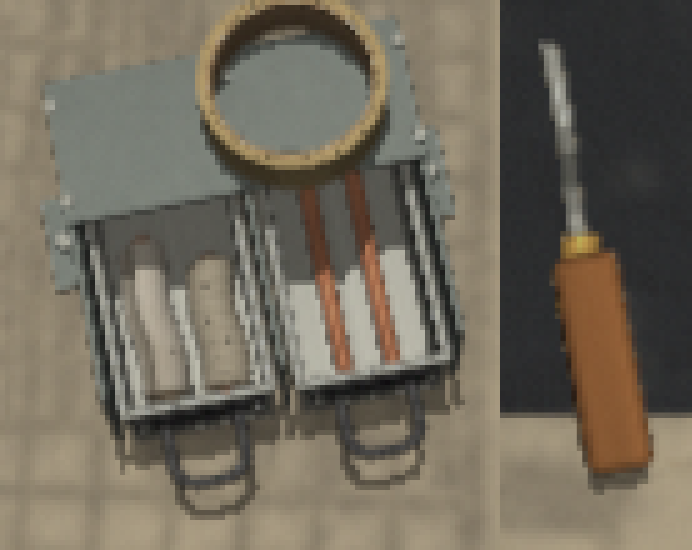

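View pics/sidec.png

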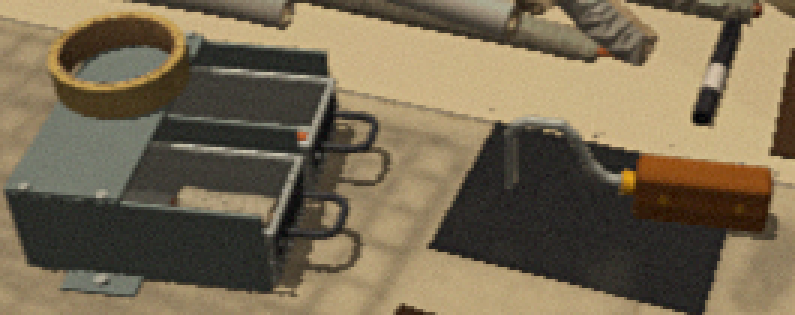

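```bash
cat >geo.py <<'E'
import numpy as np
C={n:dict(np.load(n+'.npz')) for n in('top','side')}
def px2w(n,u,v,z,C=C):
    c=C[n];d=c['R'].T@np.linalg.solve(c['intrinsics'],[u,v,1]);o=-c['R'].T@c['t'];return o+d*(z-o[2])/d[2]
def proj(n,X,C=C):
    c=C[n];p=c['intrinsics']@(c['R']@np.asarray(X).T+c['t'][:,None]);return (p[:2]/p[2]).T
E
python3 - <<'E'
from geo import *
def T(u,v): return (u+.5)/5-.5+195,(v+.5)/5-.5+75
def H(u,v): return (u-500+.5)/5.486-.5+265,(v+.5)/5.5-.5+195
def S(u,v): return (u+.5)/3-.5+95,(v+.5)/3-.5+135
P=lambda l,n,p,z: print(l,(px2w(n,*p,z)*1000).round(1))
for l,p,z in [('Cbar',(382,452),.03),('Csides L',(347,425),.03),('Csides R',(418,420),.03),('Fbar',(208,482),.03),('Clip L',(295,388),.045),('Clip R',(455,362),.045),('Flip L',(120,416),.045),('FlipR',(275,390),.045),('roof BL',(45,85),.07),('roof FL',(75,222),.07),('roof FR',(425,165),.07),('roofBR',(395,20),.07),
 ('tubeA',(310,190),.007),('tubeA2',(345,370),.007)]: P(l,'top',T(*p),z)
for l,p,z in [('FLtop',(555,262),.0426),('FRtop',(618,255),.0426),('BRtop',(650,460),.0426),('BLtop',(592,468),.0426),('rodfront',(546,45),.0726)]:P(l,'top',H(*p),z)
for l,p,z in [('Cbar',(376,130),.03),('Fbar',(345,215),.03),('tip',(512,188),.0076),('rodcorner',(510,125),.0726),('blk FT',(637,157),.0426),('blk nearFT',(636,178),.0426),('blk BT near',(769,193),.0426),('blk BTfar',(770,168),.0426)]:P('S '+l,'side',S(*p),z)
E
```

```text
Cbar [657.2 157.6  30. ]
Csides L [671.2 174.4  30. ]
Csides R [673.1 139.7  30. ]
Fbar [643.6 242.3  30. ]
Clip L [685.6 199.1  45. ]
Clip R [697.3 121.8  45. ]
Flip L [673.2 283.5  45. ]
FlipR [684.8 208.8  45. ]
roof BL [833.1 318.1  70. ]
roof FL [762.2 302.6  70. ]
roof FR [787.7 135.1  70. ]
roofBR [863.5 147.8  70. ]
tubeA [804.2 191.3   7. ]
tubeA2 [706.9 174.8   7. ]
FLtop [469.9 153.2  42.6]
FRtop [472.4 126.8  42.6]
BRtop [388.9 116.1  42.6]
BLtop [386.  139.9  42.6]
rodfront [556.6 155.9  72.6]
S Cbar [659.6 149.5  30. ]
S Fbar [645.9 236.6  30. ]
S tip [558.  153.2   7.6]
S rodcorner [557.  164.2  72.6]
S blk FT [476.8 134.2  42.6]
S blk nearFT [472.5 155.1  42.6]
S blk BT near [387.2 141.9  42.6]
S blk BTfar [390.4 116.9  42.6]
```

Request:
play_rows(increments=[5,25,0,0,0,-0.02,1,16,72,-4,0,0,-0.06,1,27,120,-8,0,0,-0.1,1,38,168,-12,0,0,-0.14,1,48,216,-16,0,0,-0.18,1,59,264,-20,0,0,-0.22,1,69,312,-24,0,0,-0.26,1,80,360,-30,0,0,-0.309,1], force=60)

```text
time: 0.9
ee_pos: [0.355, -0.1993, 0.2017]
ee_rot: [0.0, 0.997, 0.072, 0.0]
ft_force: [1.3, 0.4, 0.0]
width: 0.998
grasp_force: 0.0
```

Request:
play_rows(increments=[11,48,-8,0,0,0,1,22,96,-18,0,0,0,1,32,144,-30,0,0,0,1,43,192,-42,0,0,0,1,54,240,-54,0,0,0,1,65,290,-68,0,0,0,1,72,320,-78,0,0,0,1,75,334,-82,0,0,0,1])

```text
time: 1.7
ee_pos: [0.4289, 0.1356, 0.1183]
ee_rot: [-0.0, 0.997, 0.075, -0.001]
ft_force: [-1.1, -1.1, 0.3]
width: 1.001
grasp_force: 0.0
```

```bash
python3 - <<'E'
from rig import get_obs,snapshot
import cv2,numpy as np
o=get_obs();print(o['time'],o['ee_pos'],o['ee_rot'])
a=snapshot('top')['image'][190:300,225:345,::-1];b=snapshot('side')['image'][120:240,230:380,::-1]
cv2.imwrite('pics/chk1.png',cv2.hconcat([cv2.resize(a,(360,330),interpolation=3),cv2.resize(b,(412,330),interpolation=3)]))
E
```

```text
1.7 [0.42894127 0.13557652 0.11826305] [-2.31608701e-04  9.97163390e-01  7.52523336e-02 -1.48523210e-03]
```

View pics/chk1.png

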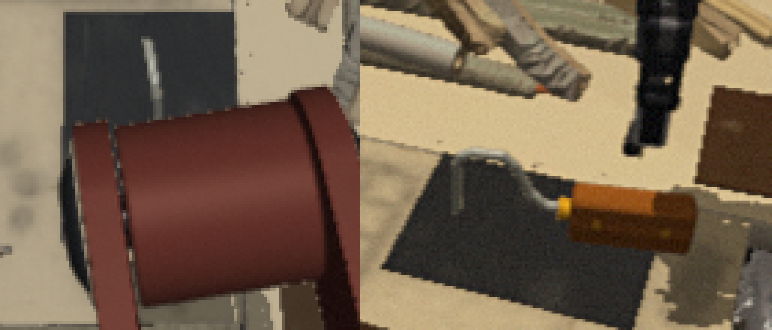

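The open fingers straddle the block from above and the hook hasn't moved. I'll descend and grasp.

Request:
play_rows(increments=[0,-1,-30,0,0,0,1,0,-1,-60,0,0,0,1,0,-1,-80,0,0,0,1,0,-1,-88,0,0,0,1,0,-1,-88,0,0,0,0.5,0,-1,-88,0,0,0,-1,0,-1,-88,0,0,0,-1,0,-1,-88,0,0,0,-1], force=60)

```text
time: 2.6
ee_pos: [0.4312, 0.1321, 0.0335]
ee_rot: [-0.0, 0.997, 0.073, 0.001]
ft_force: [-0.4, 3.2, 2.8]
width: 0.327
grasp_force: 3.2
```

Request:
play_rows(increments=[0,0,0,0,0,0,-1,0,0,0,0,0,0,-1,0,0,0,0,0,0,-1,0,0,10,0,0,0,-1,0,0,25,0,0,0,-1,0,0,45,0,0,0,-1,0,0,55,0,0,0,-1,0,0,55,0,0,0,-1])

```text
time: 3.4
ee_pos: [0.4314, 0.132, 0.0891]
ee_rot: [-0.0, 0.997, 0.073, 0.002]
ft_force: [-0.2, 0.8, -1.4]
width: 0.305
grasp_force: 59.3
```

```bash
python3 - <<'E'
from rig import get_obs,snapshot
import cv2,numpy as np
o=get_obs();print(o['time'],o['ee_pos'],o['ee_rot'],o['width'],o['grasp_force'])
S={n:snapshot(n) for n in('top','side')}
for n in S: np.savez(n+'1.npz',**S[n])
a=S['top']['image'][145:225,235:315,::-1];b=S['side']['image'][120:220,230:370,::-1]
cv2.imwrite('pics/chk2.png',cv2.hconcat([cv2.resize(a,(320,320),interpolation=3),cv2.resize(b,(448,320),interpolation=3)]))
E
```

```text
3.4 [0.43142003 0.13201264 0.08905677] [-1.02333311e-04  9.97301856e-01  7.33827588e-02  1.99186456e-03] 0.3053346503056921 59.28744596269098
```

View pics/chk2.png

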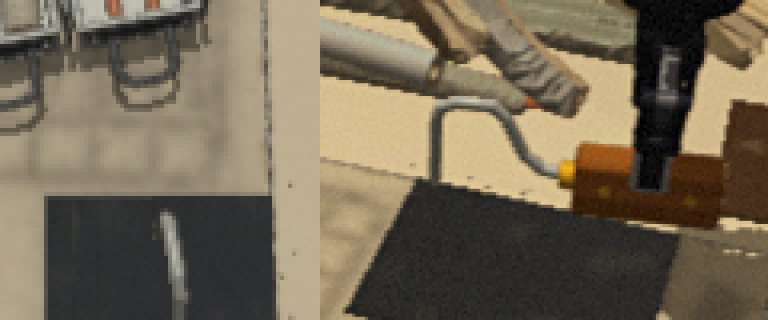

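```bash
python3 - <<'E'
from geo import *
print(px2w('top',275.9,198.6,.128)*1e3, px2w('side',266.2,176.2,.063)*1e3, px2w('side',266.2,153,.128)*1e3)
print(px2w('top',235+143/4,145+80/4,.03)*1e3,px2w('top',235+113/4,145+70/4,.03)*1e3,px2w('top',235+177/4,145+60/4,.03)*1e3)
# predicted pixels for eye candidates
import math
y=.16;e=np.array([674.5,158,30])/1e3
for yaw in(.14,.16,.18):
  c,s=math.cos(yaw),math.sin(yaw)
  pts=[e+np.array([c*a-s*b,s*a+c*b,0]) for a,b in((-.018,0),(-.018,.015),(-.018,-.015),(.015,.018),(.015,-.018))]
  print(yaw,((proj('top',pts)-[195,75])*5).round(0).tolist(),((proj('side',pts)-[95,135])*3).round(0).tolist())
E
```

```text
[555.87929883 151.02514716 128.        ] [557.64068373 151.54436678  63.        ] [555.4766279  162.28417383 128.        ]
[657.21131118 158.16857508  30.        ] [663.84894061 176.30118901  30.        ] [669.46171243 137.21453759  30.        ]
0.14 [[384.0, 451.0], [354.0, 456.0], [415.0, 446.0], [337.0, 392.0], [410.0, 381.0]] [[376.0, 135.0], [370.0, 149.0], [381.0, 122.0], [323.0, 146.0], [337.0, 114.0]]
0.16 [[385.0, 451.0], [355.0, 456.0], [415.0, 446.0], [337.0, 393.0], [409.0, 381.0]] [[376.0, 135.0], [371.0, 148.0], [381.0, 121.0], [323.0, 146.0], [336.0, 114.0]]
0.18 [[386.0, 451.0], [355.0, 457.0], [416.0, 445.0], [336.0, 394.0], [408.0, 380.0]] [[376.0, 134.0], [371.0, 148.0], [380.0, 121.0], [324.0, 146.0], [336.0, 114.0]]
```

Request:
play_rows(increments=[10,1,0,0,0,0,-1,30,2,0,0,0,0,-1,55,3,0,0,0,0,-1,80,5,0,0,0,0,-1,100,6,0,0,0,0,-1,112,6,0,0,0,0,-1,117,7,0,0,0,0,-1,117,7,0,0,0,0,-1])

```text
time: 4.3
ee_pos: [0.547, 0.1388, 0.0864]
ee_rot: [0.0, 0.997, 0.073, -0.001]
ft_force: [-1.2, 0.0, -1.7]
width: 0.31
grasp_force: 59.3
```

```bash
python3 - <<'E'
from rig import get_obs,snapshot
import cv2,numpy as np
o=get_obs();print(o['time'],o['ee_pos'],o['ee_rot'],o['width'],o['grasp_force'])
S={n:snapshot(n) for n in('top','side')}
a=S['top']['image'][130:190,225:305,::-1];b=S['side']['image'][130:230,160:290,::-1]
cv2.imwrite('pics/chk3.png',cv2.hconcat([cv2.resize(a,(400,300),interpolation=3),cv2.resize(b,(390,300),interpolation=3)]))
E
```

```text
4.3 [0.54702491 0.13880057 0.08639552] [ 3.02130505e-06  9.97311807e-01  7.32713038e-02 -6.89310061e-04] 0.3095190782154006 59.26079970216961
```

View pics/chk3.png

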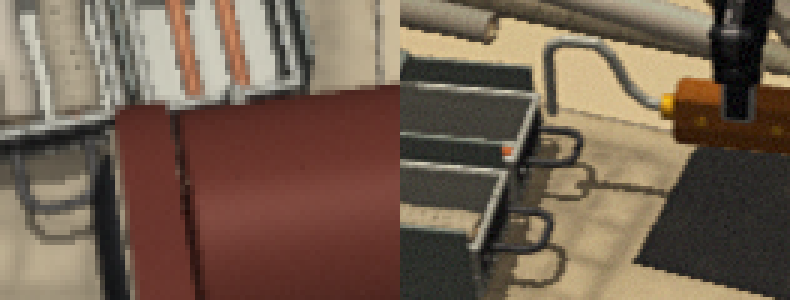

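```bash
python3 - <<'E'
from geo import *
print(px2w('side',210.5,167.5,.0604)*1e3)
for x,y in((674.5,158),(672,158)): print((proj('side',np.array([[x,y,60],[x,y,10],[x,y,30]])/1e3)-[160,130])*3+[400,0])
E
```

```text
[675.43464107 158.02507949  60.4       ]
[[552.81428991 113.20812805]
 [557.53706489 168.7007581 ]
 [555.68935515 146.99015919]]
[[556.18847882 113.92810344]
 [560.79280384 169.43120523]
 [558.99146261 147.7168333 ]]
```

The tip is over the centre of the copper loop, so I'll lower it in.

Request:
play_rows(increments=[-1,0,-6,0,0,0,-1,-1,0,-14,0,0,0,-1,-1,0,-22,0,0,0,-1,-1,0,-30,0,0,0,-1,-1,0,-38,0,0,0,-1,-1,0,-45,0,0,0,-1,-1,0,-49,0,0,0,-1,-1,0,-49,0,0,0,-1])

```text
time: 5.2
ee_pos: [0.5455, 0.1387, 0.0371]
ee_rot: [0.0, 0.997, 0.073, -0.001]
ft_force: [-0.4, -0.0, -1.4]
width: 0.308
grasp_force: 59.3
```

```bash
python3 - <<'E'
from rig import get_obs,snapshot
import cv2,numpy as np
o=get_obs();print(o['time'],o['ee_pos'],o['ft_force'])
cv2.imwrite('pics/chk4.png',cv2.resize(snapshot('side')['image'][130:230,160:290,::-1],(520,400),interpolation=3))
E
```

```text
5.2 [0.54554262 0.13871131 0.03714722] [-0.44337204 -0.03460103 -1.43704526]
```

View pics/chk4.png

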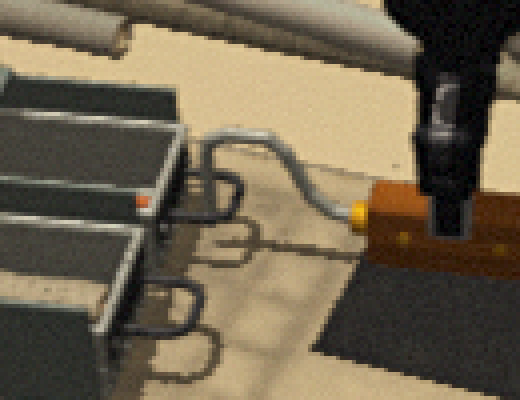

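The rod enters the loop at about (207,190), with its lower end hidden behind the near wire. I'll pull.

Request:
play_rows(increments=[-4,-0.6,0,0,0,0,-1,-8,-1.3,0,0,0,0,-1,-12,-1.9,0,0,0,0,-1,-17,-2.7,0,0,0,0,-1,-23,-3.7,0,0,0,0,-1,-29,-4.7,0,0,0,0,-1,-35,-5.6,0,0,0,0,-1,-41,-6.6,0,0,0,0,-1])

```text
time: 6.05
ee_pos: [0.5048, 0.1322, 0.0383]
ee_rot: [-0.0, 0.997, 0.073, 0.0]
ft_force: [2.6, 0.6, -2.1]
width: 0.304
grasp_force: 59.3
```

Request:
play_rows(increments=[-6,-1,0,0,0,0,-1,-12,-1.9,0,0,0,0,-1,-18,-2.9,0,0,0,0,-1,-24,-3.9,0,0,0,0,-1,-30,-4.8,0,0,0,0,-1,-36,-5.8,0,0,0,0,-1,-40,-6.5,0,0,0,0,-1,-43,-7,0,0,0,0,-1])

```text
time: 6.85
ee_pos: [0.4618, 0.1252, 0.0381]
ee_rot: [-0.0, 0.997, 0.073, 0.0]
ft_force: [3.1, 0.6, -1.0]
width: 0.305
grasp_force: 59.3
```

```bash
python3 - <<'E'
from rig import get_obs,snapshot
import cv2,numpy as np
o=get_obs();print(o['time'],o['ee_pos'],o['ee_rot'],o['ft_force'])
S={n:snapshot(n) for n in('top','side')}
a=S['top']['image'][75:225,195:345,::-1];b=S['side']['image'][120:240,90:370,::-1]
cv2.imwrite('pics/chk5.png',cv2.hconcat([cv2.resize(a,(300,300),interpolation=3),cv2.resize(b,(490,300),interpolation=3)]))
E
```

```text
6.85 [0.46176151 0.12516454 0.03813882] [-1.21917604e-06  9.97309131e-01  7.33109003e-02  9.30689230e-05] [ 3.09451826  0.60798179 -1.04930694]
```

View pics/chk5.png

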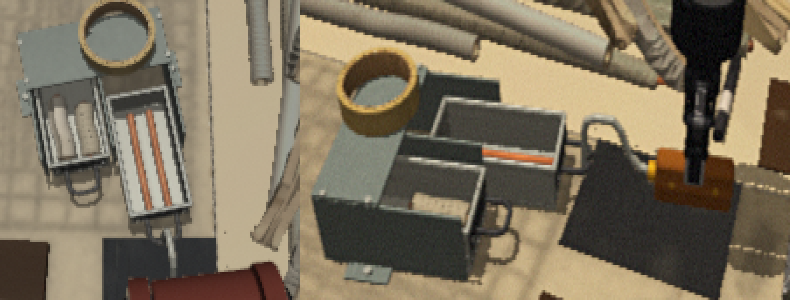

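The tray now stands about half out, with the hook still engaged and the foam tray unmoved. Next I set the hook down.

Request:
play_rows(increments=[0,0,-2,0,0,0,-1,0,0,-3,0,0,0,-1,0,0,-4,0,0,0,-1,0,0,-5,0,0,0,-1,0,0,-5,0,0,0,-1,0,0,-5,0,0,0,-1,0,0,-5,0,0,0,-1,0,0,-5,0,0,0,-1])

```text
time: 7.75
ee_pos: [0.4617, 0.1253, 0.0338]
ee_rot: [0.0, 0.997, 0.073, -0.001]
ft_force: [-3.7, 0.3, 6.5]
width: 0.308
grasp_force: 60.2
```

Contact with the mat, at 0.0338 m like at the grasp. I'll release slowly, then retreat.

Request:
play_rows(increments=[0,0,0,0,0,0,-0.3,0,0,0,0,0,0,-0.1,0,0,0,0,0,0,0.2,0,0,0,0,0,0,0.5,0,0,0,0,0,0,0.5,0,0,0,0,0,0,0.5,0,0,5,0,0,0,0.5,0,0,15,0,0,0,0.5])

```text
time: 8.55
ee_pos: [0.4614, 0.1251, 0.0479]
ee_rot: [0.0, 0.997, 0.073, -0.001]
ft_force: [0.2, 0.2, 0.1]
width: 0.749
grasp_force: 0.0
```

Request:
play_rows(increments=[0,0,15,0,0,0,0.5,0,0,35,0,0,0,0.5,0,0,60,0,0,0,0.5,0,0,85,0,0,0,0.5,0,0,110,0,0,0,0.5,0,-25,130,0,0,0,0.5,0,-60,140,0,0,0,0.5,0,-100,140,0,0,0,0.5])

```text
time: 9.35
ee_pos: [0.4635, 0.0246, 0.1919]
ee_rot: [0.0, 0.997, 0.074, 0.003]
ft_force: [1.1, -0.3, -0.1]
width: 0.752
grasp_force: 0.0
```

Request:
play_rows(increments=[0,-40,0,0,0,0,0.5,0,-80,0,0,0,0,0.5,0,-120,0,0,0,0,0.5,0,-150,0,0,0,0,0.5,0,-160,0,0,0,0,0.5,0,-160,0,0,0,0,0.5,0,-160,0,0,0,0,0.5,0,-160,0,0,0,0,0.5])

```text
time: 10.15
ee_pos: [0.4622, -0.1336, 0.1882]
ee_rot: [-0.0, 0.997, 0.074, 0.0]
ft_force: [0.5, -0.1, -0.1]
width: 0.751
grasp_force: 0.0
```

```bash
python3 - <<'E'
from rig import get_obs,snapshot
import cv2,numpy as np
o=get_obs();print(o['time'],o['ee_pos'],o['ft_force'])
S={n:snapshot(n) for n in('top','side')}
a=S['top']['image'][75:295,195:345,::-1];b=S['side']['image'][120:240,90:370,::-1]
cv2.imwrite('pics/chk6.png',cv2.hconcat([cv2.resize(a,(300,440),interpolation=3),cv2.copyMakeBorder(cv2.resize(b,(490,210),interpolation=3),0,230,0,0,0)]))
E
```

```text
10.15 [ 0.46217266 -0.13355181  0.18816462] [ 0.45197319 -0.05620358 -0.1496232 ]
```

View pics/chk6.png

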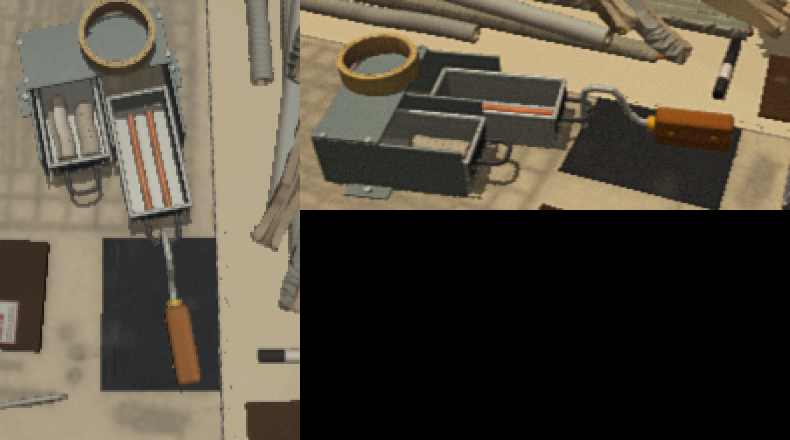

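The tray is about 75 mm out, the hook stands upright on the mat with its block at (182,343), and the foam tray is unmoved.

```bash
python3 -c "
from rig import r
print(r.sign_off())"
```

```text
the job is handed in; nothing more can be done
None
```

I dragged the copper tray out about 75 mm with the hook, stood the hook upright on the mat and released it; the foam tray stayed put, and I handed the job in at about 10 s (no verdict was returned).

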